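# Find the waste compartment that is still in use and open it

## Task

The white waste caddy has four yellow rocker lids that look alike, but three compartments are full and locked from inside. Press lightly on the ribbed far end of the lids, one after another, until you find the one that rocks; then push its raised front flap up and right back to its stop, so that it stands fully open by itself. Leave the beaker, vial and petri dish where they stand, and do not force a locked lid.

Things in the scene. Friction and masses are not known exactly. Their poses are not given: they have to be found in the camera images.
- caddy: white waste caddy fixed to the bench, 150 (x) by 304 (y) by 78 mm high; origin at the centre of its underside, z up, front with blank labels faces its -x, to the robot. Four wells in a row, centres at y -108, -36, 36, 108 mm, each under a yellow lid 120 (x) by 64 (y) by 5 mm, x -60 to 60 mm, top flush with the 78 mm rim. Each lid is a seesaw on a pin along y at x 16, z 75.5 mm
- press_1 (a point): middle of the ribbed press end of the lid at caddy y = -108 mm: x = 40 mm, 24 mm behind the pin, on the shut lid's top, 78 mm above the bench. The point belongs to the caddy and does not move with the lid. Press end x 16 to 60 mm, its five cross ribs x 26 to 54 mm; rim from x = 62 mm; the well below is 65 mm deep and empty near the top
- press_2 (a point): the same for the lid at caddy y = -36 mm. Three of the four lids are locked and give less than 1 mm at 10 N; exactly one, in a place that changes every time and cannot be seen, rocks under about 1.5 to 4 N on the ribs: the ribbed end sinks and the front flap rises
- press_3 (a point): the same for the lid at caddy y = +36 mm. The flap is the part in front of the pin (x -60 to 16 mm, 76 mm long); it cannot be pressed down. Once raised, its front edge and underside can be pushed up and back from the robot's side
- press_4 (a point): the same for the lid at caddy y = +108 mm
- lid_in_use (a joint): angle of the one lid that is not locked, wherever it is: 0 shut and level, grows as its ribbed end sinks and its front flap rises; 1.57 flap upright, 1.83 (105 degrees) leaning back against its stop, fully open. Hinge friction 0.035 N m, lid 70 g: it stays at any angle where it is left
- beaker: empty clear beaker, 73 x 77 x 94 mm, standing loose beside the caddy; origin at the centre of its underside, z up
- vial: small brown vial with black cap, 23 mm wide, 57 mm high, standing loose beside the caddy; origin at the centre of its underside, z up
- petri_dish: clear petri dish, 59 mm wide, 15 mm high, lying loose beside the caddy; origin at the centre of its underside, z up

How it is judged (in metres and radians):
On the way:
1. the lid that is not locked has been rocked: its flap stands raised by more than 0.2 rad (value of joint lid_in_use above 0.2 rad), for 0.1 s.
At the end, for the whole second after the job is handed in: The lid that is not locked stands open and still, past upright and within 10 degrees of its stop (joint above 1.65 rad); beaker, vial and petri dish are within 20 mm of where they stood (value of joint lid_in_use above 1.65 rad and velocity of joint lid_in_use between -0.05 and 0.05 rad/s and distance of each of beaker, vial, petri_dish from where it was at the start of the episode below 0.02 m); the robot touches nothing.
It fails at once if a lid or the caddy is forced: the fingers press on something with more than 45 N (contact force between the fingers and anything else above 45 N).
It fails at once if the beaker, vial or petri dish is shifted or lifted by more than 20 mm, or knocked over (distance of any of beaker, vial, petri_dish from where it was at the start of the episode above 0.02 m or angle between any of beaker, vial's own z axis and vertical above 0.5 rad).
It also fails if it takes over 48 s, if anything falls off the work surface, if the arm or the gripper's body presses on something with over 40 N, if the wrist force passes 120 N, or if a joint passes its speed limit or range.

## Robot

A 6-joint arm with a two-finger parallel gripper is mounted at the origin on a cart in front of the work surface, level with it; the furniture and walls round the work are solid. World frame = base frame: x ahead of the robot, y to its left, z up, the work surface at z = 0. Lengths are in m, angles in degrees, forces in N, time in s.
With the tool pointing down it reaches from about 0.4 to 0.925 m from the base axis. Payload 3.4 kg.
Tool frame: the origin (TCP) lies on the centre line of the jaws, within the pads' length; the fingertips stand ahead of it and the grasp point (between the pads) lies 11 mm behind it (r.nose_length is the z of the fingertips in the tool frame, in m); z points along the fingers, y is the line along which they close (so a half turn about z gives the same grasp; the last joint's range is limited). The gripper opens to 85 mm and grips with 20 to 120 N. Pads are 22 mm wide; open, the fingers measure 114 mm over their backs; the gripper's body (76 mm by 85 mm) begins 54 mm behind the grasp point. The pads swing forward as they close: fully open they stand 13 mm farther back than shut.
Start: joints at [-78.065, 17.578, 86.31, -0, 76.112, -4.211], TCP at [0.16, -0.552, 0.218] pointing down, gripper open.
Joint ranges: [-179.03, 179.03], [-60, 130.46], [8.19, 133.38], [-81.62, 261.62], [5.75, 156.47], [-153.77, 153.77]. Speed limits (degrees/s): [147.25, 147.25, 180, 180, 180, 180].

## Interface

Orientations are given as [roll, pitch, yaw] about the fixed x, y, z axes, in that order (R = Rz(yaw) Ry(pitch) Rx(roll)).
In Python, from workcell import r, read_camera gives the robot as it stands.
- The arm moves only by the shell command python3 -m pendant 'ROWS'. ROWS is JSON, a list of rows, each an object with "slide": the shift along the world's x, y, z in m, a list of three; "twist": the turn, a rotation vector about the world's x, y, z in degrees, a list of three; "jaw": the gripper's target within -1 to 1 (shut at 1, half-way at 0, fully open at -1). In form: [{"slide": [x, y, z], "twist": [ax, ay, az], "jaw": jaw}, ...]. A call has 1 to 20 rows; each row shifts and turns the commanded pose from where the row before left it; what a row does not reach is not made up. A row lasts 1/12 s, in which the tool goes at most 41.7 mm and 7.16 degrees, less where a joint would pass 70% of its speed; a pose out of reach is approached as far as the arm can. A call is refused whole if a number of a shift passes 0.0417 or a number of a turn 7.16, either way. A call with a gripper value outside its range is refused whole. The fingers move at their own pace and stop on an object; the grip force is fixed at half the most. Time passes only in rows, so rows that do not move let the fingers close. It gives the time, the measured TCP pose, the force, the opening and the grip force at its end, in the units of the state.
- r.read_state(): the state, without advancing time (a new reading comes with each control period).
- read_camera(name): name is "scene" or "top" or "wrist"; returns a dict with "pixels" (384x512x3 uint8, red, green, blue), "vfov" (degrees; the focal length in pixels is half the picture's height over the tangent of half this angle, whatever the lens; pixels are square), "cx", "cy" (the principal point, pixels), "dist_coeffs" ([k1, k2, p1, p2, k3] as OpenCV has them; the pictures are not rectified), "world_from_camera" (4x4, takes a point from camera to world coordinates); the wrist camera has in their place "hand_eye" (4x4, takes a point from camera to tool coordinates, whose origin is the TCP and whose axes are the flange's). Camera axes: x right, y down, z forward; pixel columns grow to the right and rows downward; lengths in m; the calibration is good to about 2 mm. A picture is of the moment at which its call begins: read the wrist's pose just before it. There is no depth.
- r.hand_in(): hands the job in; it is judged then, once.
The state is a dict: "t": time; "q": joint angles; "joint_vel": joint speeds; "effort": joint torques, N m; "tool_pos": TCP position; "tcp_rot": TCP orientation; "force": force on the tool from outside, world axes, zero at the start; "ft_torque": the same for the moment, N m; "gripper_width": finger opening in m; "grip_force": force on a finger pad.
Only numpy, scipy, OpenCV 4.12 (cv2) and the standard library are available. Lean on these libraries where they do the work, as an engineer would, in place of code of your own. Each camera call takes 0.05 s, during which the arm holds its last target. There are 200 camera calls.

## Working session

There is one attempt and no reset: what is moved stays moved. The work goes in short steps, Python scripts to look and compute and a shell command to move; the robot and the scene stay as the last step left them, time stands still between calls to the robot, and variables do not carry over. Pictures are saved under pics/ and viewed, at most 10 in all, crops included, and the job is handed in when it is done.

```bash
mkdir -p pics; python3 - <<'E'
from workcell import r, read_camera
import cv2,numpy as np
s=r.read_state();print(s, r.nose_length)
for n in("scene","top"):
    c=read_camera(n);cv2.imwrite(f"pics/{n}0.png",c["pixels"][:,:,::-1])
    print(n,c["vfov"],c["cx"],c["cy"],c["dist_coeffs"],np.round(c["world_from_camera"],3).tolist())
E
```

```text
{'t': 0.0, 'q': array([-7.80672415e+01,  1.76217521e+01,  8.63830913e+01,  9.16911370e-04,
        7.61124478e+01, -4.21255802e+00]), 'joint_vel': array([-0.04640005, -0.07291085, -0.13080388, -0.06783881,  0.08201766,
        0.08599048]), 'effort': array([ 1.22549056e-03, -4.57534468e+01, -2.51914698e+01,  6.46131502e-05,
        1.32408558e-02,  2.16765102e-05]), 'tool_pos': array([ 0.15971135, -0.55161623,  0.21709142]), 'tcp_rot': array([-1.79883091e+02, -9.50307882e-03,  1.61450859e+01]), 'force': array([-0.57896017, -0.11517557, -0.29367606]), 'ft_torque': array([ 0.0418699 , -0.00389901, -0.0079274 ]), 'grip_force': 0.0, 'gripper_width': 0.08542461542637636} 0.008
scene 49.10818635330355 255.6218436509432 194.21199571804127 [-0.14001235  0.          0.          0.          0.        ] [[-0.649, -0.507, 0.568, 0.021], [-0.761, 0.435, -0.481, 0.532], [-0.003, -0.744, -0.668, 0.729], [0.0, 0.0, 0.0, 1.0]]
top 51.83501260297969 254.50470011317114 196.49782392660123 [-0.0588762  0.         0.         0.         0.       ] [[0.003, -0.996, 0.092, 0.484], [-1.0, -0.002, 0.01, 0.051], [-0.01, -0.092, -0.996, 1.083], [0.0, 0.0, 0.0, 1.0]]
```

View pics/top0.png

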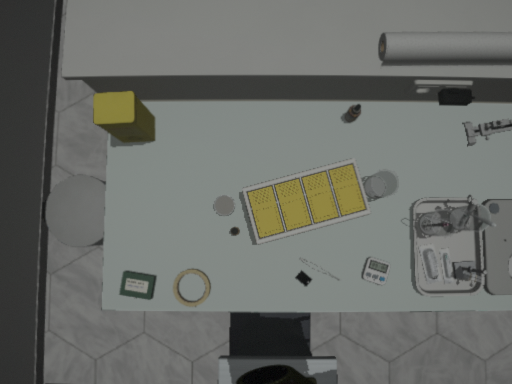

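View pics/scene0.png

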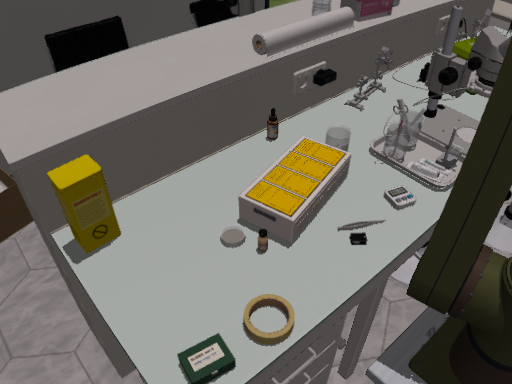

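The top view shows the caddy's corners near (244,189), (355,160), (369,213) and (256,243). The beaker is at (376,186) against its -y end; the dish (224,206) and vial (235,231) are off its +y end. Next I'll locate the lids by colour.

```bash
cat > h.py <<'E'
from workcell import r, read_camera
import cv2,numpy as np
def ray(c,uv,z):
    f=192/np.tan(np.radians(c["vfov"]/2));K=np.array([[f,0,c["cx"]],[0,f,c["cy"]],[0,0,1]])
    p=cv2.undistortPoints(np.float64(uv).reshape(-1,1,2),K,np.array(c["dist_coeffs"]))[:,0]
    T=c["world_from_camera"];d=np.c_[p,np.ones(len(p))]@T[:3,:3].T;o=T[:3,3]
    return o+d*((z-o[2])/d[:,2])[:,None]
E
python3 - <<'E'
from h import *
for n,roi in(("top",(150,250,235,375)),("scene",(130,235,235,360))):
    c=read_camera(n);hsv=cv2.cvtColor(c["pixels"],cv2.COLOR_RGB2HSV)
    m=((hsv[...,0]>18)&(hsv[...,0]<35)&(hsv[...,1]>120)).astype(np.uint8)
    k=np.zeros_like(m);k[roi[0]:roi[1],roi[2]:roi[3]]=1
    m=cv2.morphologyEx(m*k,cv2.MORPH_CLOSE,np.ones((2,2),np.uint8)) if 0 else m*k
    pts=np.argwhere(m)[:,::-1]
    P=ray(c,pts,0.078)[:,:2].astype(np.float32)
    (cc,sz,a)=cv2.minAreaRect(P);print(n,len(P),"rect",np.round(cc,4),np.round(sz,4),a, "corners",np.round(cv2.boxPoints((cc,sz,a)),3).tolist())
c=read_camera("top")
print("obj", np.round(ray(c,[[376,186],[224,206],[235,231]],0.03),3).tolist())
print("objbase", np.round(ray(c,[[371,197]],0.0),3).tolist())
im=cv2.resize(c["pixels"][140:260,200:420,::-1],None,fx=3.5,fy=3.5,interpolation=cv2.INTER_CUBIC);cv2.imwrite("pics/crop1.png",im)
E
```

```text
top 4551 rect [ 0.568  -0.0698] [0.119  0.2785] 15.284269332885742 corners [[0.4740000069141388, 0.04899999871850014], [0.546999990940094, -0.2199999988079071], [0.6620000004768372, -0.18799999356269836], [0.5889999866485596, 0.07999999821186066]]
scene 3355 rect [ 0.6064 -0.0572] [0.2051 0.2818] 15.525161743164062 corners [[0.4699999988079071, 0.050999999046325684], [0.5450000166893005, -0.2199999988079071], [0.7429999709129333, -0.16599999368190765], [0.6679999828338623, 0.10599999874830246]]
obj [[0.611, -0.264, 0.03], [0.556, 0.144, 0.03], [0.49, 0.114, 0.03]]
objbase [[0.584, -0.259, 0.0]]
```

View pics/crop1.png

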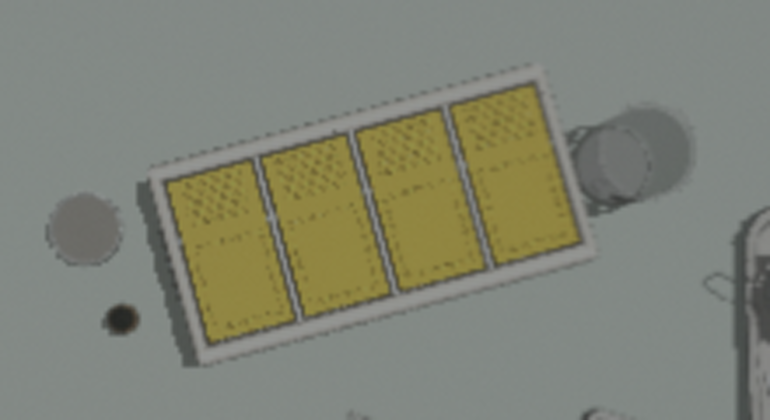

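The fitted rectangle is 119 x 278 mm (given: 120 x 280), centred at (0.568, -0.070) with yaw 15.3°. The tool's yaw already matches this. That puts press_1 at (.635,-.164), press_2 at (.616,-.094), press_3 at (.597,-.025) and press_4 at (.578,.045).

```bash
python3 -m pendant '[{"slide":[0.0297,0.0243,0],"twist":[0,0,0],"jaw":1},{"slide":[0.0297,0.0243,0],"twist":[0,0,0],"jaw":1},{"slide":[0.0297,0.0243,0],"twist":[0,0,0],"jaw":1},{"slide":[0.0297,0.0243,0],"twist":[0,0,0],"jaw":1},{"slide":[0.0297,0.0243,0],"twist":[0,0,0],"jaw":1},{"slide":[0.0297,0.0243,0],"twist":[0,0,0],"jaw":1},{"slide":[0.0297,0.0243,0],"twist":[0,0,0],"jaw":1},{"slide":[0.0297,0.0243,0],"twist":[0,0,0],"jaw":1},{"slide":[0.0297,0.0243,0],"twist":[0,0,0],"jaw":1},{"slide":[0.0297,0.0243,0],"twist":[0,0,0],"jaw":1},{"slide":[0.0297,0.0243,0],"twist":[0,0,0],"jaw":1},{"slide":[0.0297,0.0243,0],"twist":[0,0,0],"jaw":1},{"slide":[0.0297,0.0243,0],"twist":[0,0,0],"jaw":1},{"slide":[0.0297,0.0243,0],"twist":[0,0,0],"jaw":1},{"slide":[0.0297,0.0243,0],"twist":[0,0,0],"jaw":1},{"slide":[0.0297,0.0243,0],"twist":[0,0,0],"jaw":1}]'
```

```text
t: 1.58
tool_pos: [0.6362, -0.162, 0.2179]
tcp_rot: [-180.0, 0.0, 16.2]
force: [0.8, 0.2, -0.4]
gripper_width: -0.0002
grip_force: 0.0
```

```bash
python3 -m pendant '[{"slide":[0,-0.001,-0.03],"twist":[0,0,0],"jaw":1},{"slide":[0,0,-0.03],"twist":[0,0,0],"jaw":1},{"slide":[0,0,-0.03],"twist":[0,0,0],"jaw":1},{"slide":[0,0,-0.025],"twist":[0,0,0],"jaw":1},{"slide":[0,0,-0.01],"twist":[0,0,0],"jaw":1},{"slide":[0,0,0],"twist":[0,0,0],"jaw":1},{"slide":[0,0,0],"twist":[0,0,0],"jaw":1}]'
python3 - <<'E'
from h import *
c=read_camera("scene");cv2.imwrite("pics/s1.png",cv2.resize(c["pixels"][80:260,200:400,::-1],None,fx=3,fy=3))
E
```

```text
t: 2.17
tool_pos: [0.6352, -0.1647, 0.0931]
tcp_rot: [-180.0, 0.0, 16.1]
force: [0.3, -0.9, -0.7]
gripper_width: 0.0004
grip_force: 0.0
```

View pics/s1.png

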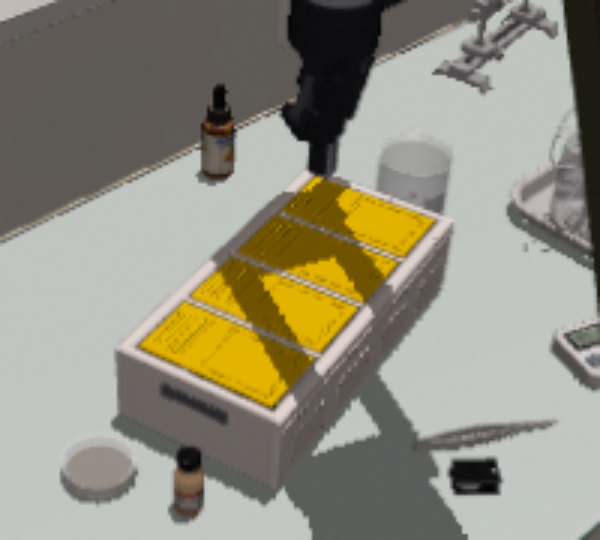

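The view shows the shut fingers over the ribbed end of lid 1, at crop pixel (322,175), with the lids all level. I'll press down gently.

```bash
python3 -m pendant '[{"slide":[0,0,-0.003],"twist":[0,0,0],"jaw":1},{"slide":[0,0,-0.003],"twist":[0,0,0],"jaw":1},{"slide":[0,0,-0.001],"twist":[0,0,0],"jaw":1},{"slide":[0,0,0],"twist":[0,0,0],"jaw":1}]'; python3 -m pendant '[{"slide":[0,0,-0.001],"twist":[0,0,0],"jaw":1},{"slide":[0,0,0],"twist":[0,0,0],"jaw":1}]';  python3 -m pendant '[{"slide":[0,0,-0.001],"twist":[0,0,0],"jaw":1},{"slide":[0,0,0],"twist":[0,0,0],"jaw":1}]'
```

```text
t: 2.55
tool_pos: [0.6352, -0.1646, 0.0865]
tcp_rot: [180.0, -0.0, 16.1]
force: [-1.0, -0.3, -0.5]
gripper_width: -0.0004
grip_force: 0.0
t: 2.72
tool_pos: [0.6351, -0.1646, 0.0851]
tcp_rot: [180.0, -0.0, 16.1]
force: [-1.0, 0.4, -0.9]
gripper_width: -0.0
grip_force: 0.0
t: 2.88
tool_pos: [0.635, -0.1645, 0.0839]
tcp_rot: [-180.0, 0.0, 16.1]
force: [0.1, -0.1, 0.2]
gripper_width: -0.0002
grip_force: 0.0
```

```bash
for i in 1; do python3 -m pendant '[{"slide":[0,0,-0.001],"twist":[0,0,0],"jaw":1},{"slide":[0,0,0],"twist":[0,0,0],"jaw":1}]'; python3 -m pendant '[{"slide":[0,0,-0.001],"twist":[0,0,0],"jaw":1},{"slide":[0,0,0],"twist":[0,0,0],"jaw":1}]';done
```

```text
t: 3.05
tool_pos: [0.635, -0.1645, 0.0828]
tcp_rot: [-180.0, 0.0, 16.1]
force: [0.6, 0.3, 0.5]
gripper_width: -0.0001
grip_force: 0.0
t: 3.22
tool_pos: [0.635, -0.1645, 0.0818]
tcp_rot: [-180.0, 0.0, 16.1]
force: [-0.0, -0.3, -0.1]
gripper_width: 0.0002
grip_force: 0.0
```

```bash
python3 -m pendant '[{"slide":[0,0,-0.001],"twist":[0,0,0],"jaw":1},{"slide":[0,0,0],"twist":[0,0,0],"jaw":1}]'; python3 - <<'E'
from h import *
f=np.array([r.read_state()["force"] for _ in range(3)]);print(f)
c=read_camera("scene");cv2.imwrite("pics/s2.png",cv2.resize(c["pixels"][110:190,270:370,::-1],None,fx=6,fy=6))
E
```

```text
t: 3.38
tool_pos: [0.635, -0.1645, 0.0808]
tcp_rot: [-180.0, 0.0, 16.1]
force: [0.1, -0.3, -0.3]
gripper_width: 0.0001
grip_force: 0.0
[[ 0.09522162 -0.30451691 -0.26500985]
 [ 0.09522162 -0.30451691 -0.26500985]
 [ 0.09522162 -0.30451691 -0.26500985]]
```

View pics/s2.png

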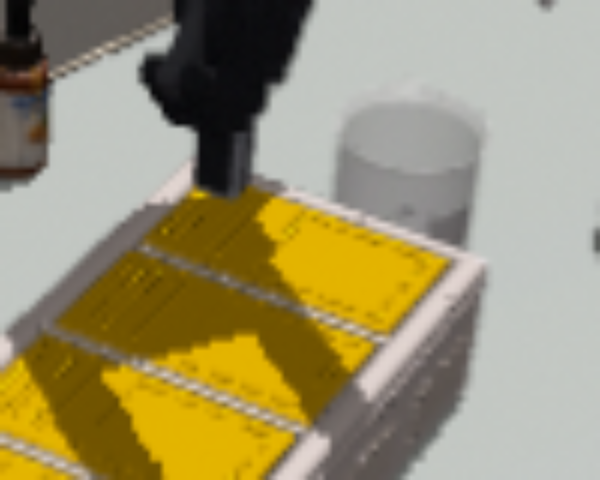

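```bash
python3 - <<'E'
from h import *
c=read_camera("scene")
for z in(.073,.078,.085,.09):print(z,np.round(ray(c,[[304,142],[310,142.5],[307,142]],z),4).tolist())
E
```

```text
0.073 [[0.655, -0.1791, 0.073], [0.6427, -0.1899, 0.073], [0.6497, -0.1853, 0.073]]
0.078 [[0.6501, -0.1737, 0.078], [0.638, -0.1844, 0.078], [0.6449, -0.1799, 0.078]]
0.085 [[0.6434, -0.1661, 0.085], [0.6313, -0.1767, 0.085], [0.6382, -0.1722, 0.085]]
0.09 [[0.6385, -0.1607, 0.09], [0.6266, -0.1712, 0.09], [0.6334, -0.1667, 0.09]]
```

The finger still looks above the lid: its bottom edge is near (307,142), which implies a tip z of about 0.09. I'll keep going down in small steps.

```bash
for i in 1; do python3 -m pendant '[{"slide":[0,0,-0.0015],"twist":[0,0,0],"jaw":1},{"slide":[0,0,-0.0005],"twist":[0,0,0],"jaw":1}]'; python3 -m pendant '[{"slide":[0,0,-0.0015],"twist":[0,0,0],"jaw":1},{"slide":[0,0,-0.0005],"twist":[0,0,0],"jaw":1}]';python3 -m pendant '[{"slide":[0,0,-0.001],"twist":[0,0,0],"jaw":1},{"slide":[0,0,0],"twist":[0,0,0],"jaw":1}]';done | egrep 'pos|force'
```

```text
tool_pos: [0.635, -0.1645, 0.0789]
force: [0.3, 0.0, 0.1]
grip_force: 0.0
tool_pos: [0.6349, -0.1645, 0.0767]
force: [0.4, 0.3, -0.7]
grip_force: 0.0
tool_pos: [0.6349, -0.1645, 0.0757]
force: [-0.3, -0.5, -0.4]
grip_force: 0.0
```

```bash
python3 - <<'E'
from h import *
a=read_camera("scene")["pixels"][110:190,270:370,::-1];b=read_camera("wrist")["pixels"][:,:,::-1]
a=cv2.resize(a,(400,320),interpolation=cv2.INTER_CUBIC);b=cv2.resize(b,(400,320))
cv2.imwrite("pics/s3.png",np.hstack([a,b]))
E
```

```text
(no output)
```

View pics/s3.png

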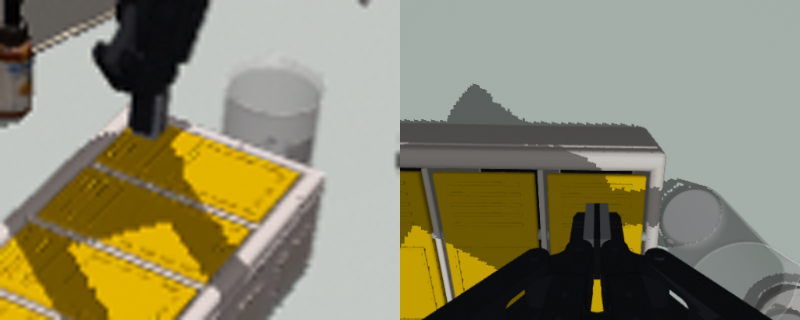

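The wrist view shows the fingers over lid 1's ribs. No flap is raised and no force has been felt, so the tip isn't touching yet. I'll go lower.

```bash
for i in 1; do python3 -m pendant '[{"slide":[0,0,-0.001],"twist":[0,0,0],"jaw":1},{"slide":[0,0,-0.001],"twist":[0,0,0],"jaw":1}]'; python3 -m pendant '[{"slide":[0,0,-0.001],"twist":[0,0,0],"jaw":1},{"slide":[0,0,0],"twist":[0,0,0],"jaw":1}]';python3 -m pendant '[{"slide":[0,0,-0.001],"twist":[0,0,0],"jaw":1},{"slide":[0,0,0],"twist":[0,0,0],"jaw":1}]';done | egrep 'pos|force:'
```

```text
tool_pos: [0.6352, -0.1646, 0.0741]
force: [-0.3, 0.4, -0.4]
grip_force: 0.0
tool_pos: [0.6349, -0.1645, 0.0727]
force: [-0.1, 0.4, 0.9]
grip_force: 0.0
tool_pos: [0.635, -0.1645, 0.0718]
force: [0.4, 0.8, -0.2]
grip_force: 0.0
```

```bash
python3 - <<'E'
from h import *
s=r.read_state();p=s["tool_pos"];print(p,s["force"])
from scipy.spatial.transform import Rotation as R
for n in("scene","top","wrist"):
    c=read_camera(n)
    if n=="wrist":
        T=np.eye(4);T[:3,:3]=R.from_euler("xyz",s["tcp_rot"],degrees=True).as_matrix();T[:3,3]=p;T=T@c["hand_eye"];c["world_from_camera"]=T
        print("cam",np.round(T,3).tolist())
    W=np.linalg.inv(c["world_from_camera"]);f=192/np.tan(np.radians(c["vfov"]/2));K=np.array([[f,0,c["cx"]],[0,f,c["cy"]],[0,0,1]])
    Y=np.radians(15.3);ex=np.array([np.cos(Y),np.sin(Y),0]);ey=np.array([-ex[1],ex[0],0]);o=np.array([.568,-.0698,.078])
    q=[p,p-[0,0,.008],p+[0,0,.011]]+[o+ex*a+ey*b for a,b in((60,-140),(60,-76),(60,-68),(-60,-140),(16,-140),(40,-108))for a,b in[(a/1e3,b/1e3)]]
    print(n,np.round(cv2.projectPoints(np.array(q),cv2.Rodrigues(W[:3,:3])[0],W[:3,3],K,np.array(c["dist_coeffs"]))[0][:,0],1).tolist())
    if n!="top":
        im=c["pixels"][:,:,::-1];im=im[110:190,270:370] if n=="scene" else im[190:350,180:340]
        cv2.imwrite(f"pics/_{n}.png",cv2.resize(im,(400,320 if n=="scene" else 400),interpolation=cv2.INTER_CUBIC))
a=cv2.imread("pics/_scene.png");b=cv2.imread("pics/_wrist.png");a=cv2.copyMakeBorder(a,0,80,0,0,0)
cv2.imwrite("pics/s4.png",np.hstack([a,b]))
E
```

```text
[ 0.63500027 -0.16450118  0.07181868] [ 0.4214767   0.84147011 -0.18416972]
scene [[305.5, 147.6], [305.3, 150.1], [305.8, 144.3], [304.6, 137.9], [292.8, 149.2], [291.3, 150.7], [344.5, 152.6], [318.9, 143.1], [305.3, 145.9]]
top [[342.1, 174.8], [341.5, 175.2], [343.0, 174.1], [351.9, 163.8], [328.1, 170.2], [325.1, 171.0], [365.1, 208.6], [356.7, 180.1], [342.2, 174.4]]
cam [[0.278, -0.908, -0.314, 0.715], [-0.961, -0.263, -0.089, -0.14], [-0.001, 0.326, -0.945, 0.228], [0.0, 0.0, 0.0, 1.0]]
wrist [[254.9, 245.2], [254.8, 238.2], [255.1, 255.8], [319.4, 214.8], [187.8, 212.9], [171.3, 212.7], [303.9, 400.3], [312.8, 291.7], [253.0, 250.3]]
```

View pics/s4.png

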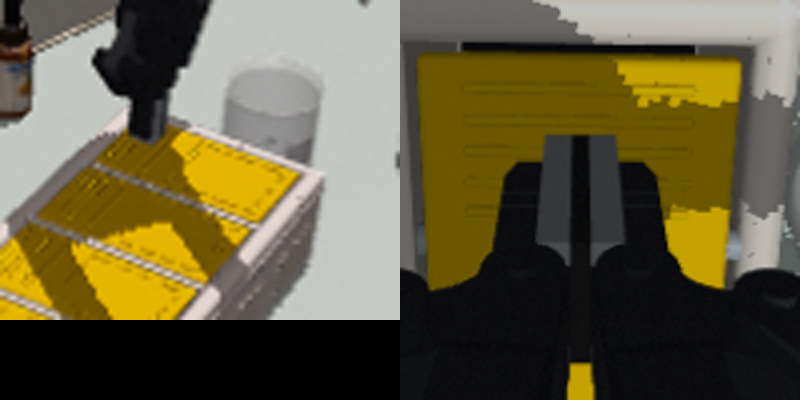

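Projecting the TCP into the wrist picture gives row 245, and the fingertips appear at row 244. So the tip sits about at the TCP, and contact is close. I'll continue in 1 mm steps.

```bash
for i in 1; do python3 -m pendant '[{"slide":[0,0,-0.001],"twist":[0,0,0],"jaw":1},{"slide":[0,0,0],"twist":[0,0,0],"jaw":1}]'; python3 -m pendant '[{"slide":[0,0,-0.001],"twist":[0,0,0],"jaw":1},{"slide":[0,0,0],"twist":[0,0,0],"jaw":1}]';python3 -m pendant '[{"slide":[0,0,-0.001],"twist":[0,0,0],"jaw":1},{"slide":[0,0,0],"twist":[0,0,0],"jaw":1}]';done | egrep 'pos|force:'
```

```text
tool_pos: [0.635, -0.1645, 0.0709]
force: [-0.0, 0.6, 0.0]
grip_force: 0.0
tool_pos: [0.635, -0.1645, 0.0698]
force: [0.0, -0.0, -0.1]
grip_force: 0.0
tool_pos: [0.635, -0.1645, 0.0688]
force: [-0.0, 0.3, -0.3]
grip_force: 0.0
```

```bash
chk(){ python3 -c "
from workcell import r
s=r.read_state();print(s['tool_pos'][2].round(4),s['force'].round(1));exit(int(s['force'][2]>3))"; }
python3 -m pendant '[{"slide":[0,0,-0.001],"twist":[0,0,0],"jaw":1},{"slide":[0,0,0],"twist":[0,0,0],"jaw":1}]' >/dev/null; chk && 
python3 -m pendant '[{"slide":[0,0,-0.001],"twist":[0,0,0],"jaw":1},{"slide":[0,0,0],"twist":[0,0,0],"jaw":1}]' >/dev/null; chk && 
python3 -m pendant '[{"slide":[0,0,-0.001],"twist":[0,0,0],"jaw":1},{"slide":[0,0,0],"twist":[0,0,0],"jaw":1}]' >/dev/null; chk && 
python3 -m pendant '[{"slide":[0,0,-0.001],"twist":[0,0,0],"jaw":1},{"slide":[0,0,0],"twist":[0,0,0],"jaw":1}]' >/dev/null; chk && 
python3 -m pendant '[{"slide":[0,0,-0.001],"twist":[0,0,0],"jaw":1},{"slide":[0,0,0],"twist":[0,0,0],"jaw":1}]' >/dev/null; chk
```

```text
0.0678 [-0.1  0.8  0. ]
0.0668 [ 0.2  0.1 -0.1]
0.0658 [0.8 0.4 0.5]
0.0648 [-0.  -0.3 -1. ]
0.0646 [-1.2  0.5  3.5]
```

Contact came at TCP z ≈ 0.065, so the shut fingertips are about 13 mm behind where I took them to be. One more millimetre should tell whether it is locked or rocking.

```bash
python3 -m pendant '[{"slide":[0,0,-0.0005],"twist":[0,0,0],"jaw":1},{"slide":[0,0,0],"twist":[0,0,0],"jaw":1}]' | egrep 'pos|force:'; python3 -m pendant '[{"slide":[0,0,-0.0005],"twist":[0,0,0],"jaw":1},{"slide":[0,0,0],"twist":[0,0,0],"jaw":1}]' | egrep 'pos|force:'
```

```text
tool_pos: [0.6351, -0.1646, 0.0645]
force: [-1.7, 0.0, 6.2]
grip_force: 3.0
tool_pos: [0.6352, -0.1646, 0.0644]
force: [-2.2, 1.3, 7.6]
grip_force: 4.0
```

Lid 1 is locked: 7.6 N with no sink. On to lid 2.

```bash
python3 -m pendant '[{"slide":[0,0,0.02],"twist":[0,0,0],"jaw":1},{"slide":[-0.0095,0.035,0],"twist":[0,0,0],"jaw":1},{"slide":[-0.0095,0.035,0],"twist":[0,0,0],"jaw":1},{"slide":[0,0,-0.014],"twist":[0,0,0],"jaw":1},{"slide":[0,0,-0.003],"twist":[0,0,0],"jaw":1},{"slide":[0,0,0],"twist":[0,0,0],"jaw":1}]'| egrep 'pos|force:'
for i in 1; do python3 -m pendant '[{"slide":[0,0,-0.001],"twist":[0,0,0],"jaw":1},{"slide":[0,0,0],"twist":[0,0,0],"jaw":1}]'; python3 -m pendant '[{"slide":[0,0,-0.001],"twist":[0,0,0],"jaw":1},{"slide":[0,0,0],"twist":[0,0,0],"jaw":1}]';python3 -m pendant '[{"slide":[0,0,-0.001],"twist":[0,0,0],"jaw":1},{"slide":[0,0,0],"twist":[0,0,0],"jaw":1}]';done | egrep 'pos|force:'
```

```text
tool_pos: [0.6153, -0.0941, 0.0651]
force: [0.2, 0.2, 0.2]
grip_force: 0.0
tool_pos: [0.6167, -0.0956, 0.065]
force: [-0.1, 0.1, -0.5]
grip_force: 0.0
tool_pos: [0.6169, -0.0956, 0.0644]
force: [0.7, -0.3, -0.6]
grip_force: 0.2
tool_pos: [0.6169, -0.0955, 0.0635]
force: [0.2, -2.0, 1.9]
grip_force: 1.0
```

```bash
for i in 1; do python3 -m pendant '[{"slide":[0,0,-0.001],"twist":[0,0,0],"jaw":1},{"slide":[0,0,0],"twist":[0,0,0],"jaw":1}]'; python3 -m pendant '[{"slide":[0,0,-0.001],"twist":[0,0,0],"jaw":1},{"slide":[0,0,0],"twist":[0,0,0],"jaw":1}]';done | egrep 'pos|force:'
```

```text
tool_pos: [0.6169, -0.0952, 0.0624]
force: [1.4, -2.0, 2.7]
grip_force: 1.5
tool_pos: [0.6167, -0.0948, 0.0612]
force: [1.8, -1.6, 3.0]
grip_force: 1.5
```

Lid 2 gives: it has sunk 3.5 mm at about 3 N. I'll press deeper.

```bash
python3 -m pendant '[{"slide":[0,0,-0.0015],"twist":[0,0,0],"jaw":1},{"slide":[0,0,-0.0015],"twist":[0,0,0],"jaw":1},{"slide":[0,0,0],"twist":[0,0,0],"jaw":1}]' | egrep 'pos|force:'; python3 -m pendant '[{"slide":[0,0,-0.002],"twist":[0,0,0],"jaw":1},{"slide":[0,0,-0.002],"twist":[0,0,0],"jaw":1},{"slide":[0,0,0],"twist":[0,0,0],"jaw":1}]' | egrep 'pos|force:'
python3 -m pendant '[{"slide":[0,0,-0.002],"twist":[0,0,0],"jaw":1},{"slide":[0,0,-0.002],"twist":[0,0,0],"jaw":1},{"slide":[0,0,0],"twist":[0,0,0],"jaw":1}]' | egrep 'pos|force:'
python3 - <<'E'
from h import *
a=read_camera("scene")["pixels"][80:240,220:370,::-1];b=read_camera("wrist")["pixels"][:,:,::-1]
cv2.imwrite("pics/s5.png",np.hstack([cv2.resize(a,(400,427),interpolation=cv2.INTER_CUBIC),cv2.resize(b,(400,427))]))
E
```

```text
tool_pos: [0.6161, -0.0944, 0.0577]
force: [1.5, -1.2, 2.3]
grip_force: 1.2
tool_pos: [0.6153, -0.0941, 0.0533]
force: [0.1, -0.8, 1.7]
grip_force: 0.6
tool_pos: [0.6157, -0.0941, 0.0494]
force: [0.6, 0.7, 1.1]
grip_force: 0.6
```

View pics/s5.png

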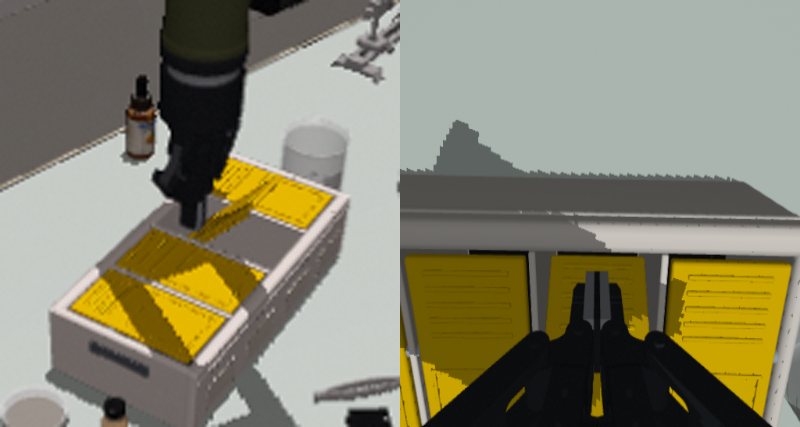

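The flap of lid 2 stands raised by about 45-50°: scene crop (235,210), and the wrist view shows its ribbed end sunk under the fingers. I'll lift off, go round to the front and come down in front of the flap.

```bash
python3 -m pendant '[{"slide":[0,0,0.03],"twist":[0,0,0],"jaw":1},{"slide":[0,0,0.037],"twist":[0,0,0],"jaw":1},{"slide":[0,0,0.037],"twist":[0,0,0],"jaw":1},{"slide":[0,0,0.037],"twist":[0,0,0],"jaw":1},{"slide":[0,0,0],"twist":[0,0,0],"jaw":1},{"slide":[-0.0325,-0.0089,0],"twist":[0,0,0],"jaw":1},{"slide":[-0.0325,-0.0089,0],"twist":[0,0,0],"jaw":1},{"slide":[-0.0325,-0.0089,0],"twist":[0,0,0],"jaw":1},{"slide":[-0.0325,-0.0089,0],"twist":[0,0,0],"jaw":1},{"slide":[0,0,0],"twist":[0,0,0],"jaw":1},{"slide":[0,0,-0.03],"twist":[0,0,0],"jaw":1},{"slide":[0,0,-0.03],"twist":[0,0,0],"jaw":1},{"slide":[0,0,-0.034],"twist":[0,0,0],"jaw":1},{"slide":[0,0,0],"twist":[0,0,0],"jaw":1}]'
python3 - <<'E'
from h import *
a=read_camera("scene")["pixels"][80:240,220:370,::-1];b=read_camera("wrist")["pixels"][:,:,::-1]
cv2.imwrite("pics/s6.png",np.hstack([cv2.resize(a,(400,427),interpolation=cv2.INTER_CUBIC),cv2.resize(b,(400,427))]))
E
```

```text
t: 9.75
tool_pos: [0.4811, -0.1284, 0.0917]
tcp_rot: [-179.6, 0.6, 16.1]
force: [-0.8, -0.1, 0.6]
gripper_width: 0.0002
grip_force: 0.0
```

View pics/s6.png

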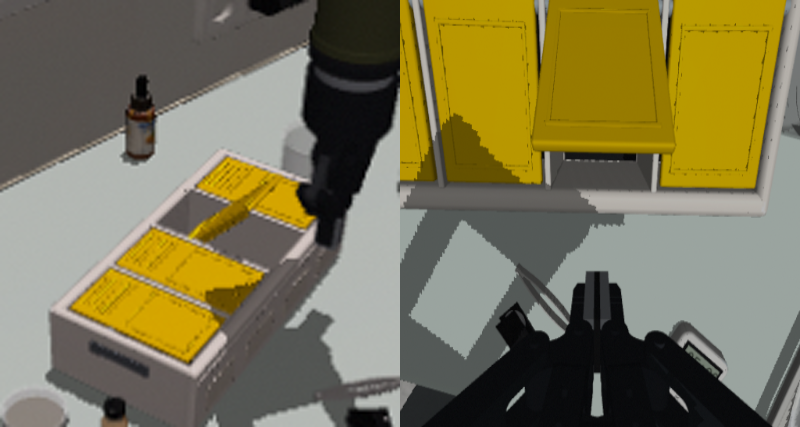

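The flap is raised and hangs in front of and above the fingers; wrist view front edge at (605,145). I'll drop a little and push forward, then rise as it stands up.

```bash
python3 -m pendant '[{"slide":[0,0,-0.004],"twist":[0,0,0],"jaw":1},{"slide":[0.0193,0.0053,0],"twist":[0,0,0],"jaw":1},{"slide":[0.0193,0.0053,0],"twist":[0,0,0],"jaw":1},{"slide":[0.0096,0.0026,0],"twist":[0,0,0],"jaw":1},{"slide":[0.0096,0.0026,0],"twist":[0,0,0],"jaw":1},{"slide":[0,0,0],"twist":[0,0,0],"jaw":1}]'| egrep 'pos|force:'; python3 -m pendant '[{"slide":[0.0077,0.0021,0.001],"twist":[0,0,0],"jaw":1},{"slide":[0.0077,0.0021,0.001],"twist":[0,0,0],"jaw":1},{"slide":[0.0077,0.0021,0.001],"twist":[0,0,0],"jaw":1},{"slide":[0,0,0],"twist":[0,0,0],"jaw":1}]'| egrep 'pos|force:'
```

```text
tool_pos: [0.5466, -0.1143, 0.0942]
force: [0.7, 0.7, 0.0]
grip_force: 0.0
tool_pos: [0.5697, -0.1082, 0.0979]
force: [-1.1, -0.6, 7.4]
grip_force: 0.0
```

```bash
python3 - <<'E'
from h import *
a=read_camera("scene")["pixels"][80:240,220:370,::-1];b=read_camera("wrist")["pixels"][:,:,::-1]
cv2.imwrite("pics/s7.png",np.hstack([cv2.resize(a,(400,427),interpolation=cv2.INTER_CUBIC),cv2.resize(b,(400,427))]))
s=r.read_state();print(s["tool_pos"],s["tcp_rot"],s["force"],s["ft_torque"])
E
```

```text
[ 0.56914246 -0.10867052  0.09769929] [179.85094969  -0.19706885  16.15619413] [-0.54831891 -1.56732752  6.62479874] [-0.16138516 -0.02650919  0.01076936]
```

View pics/s7.png

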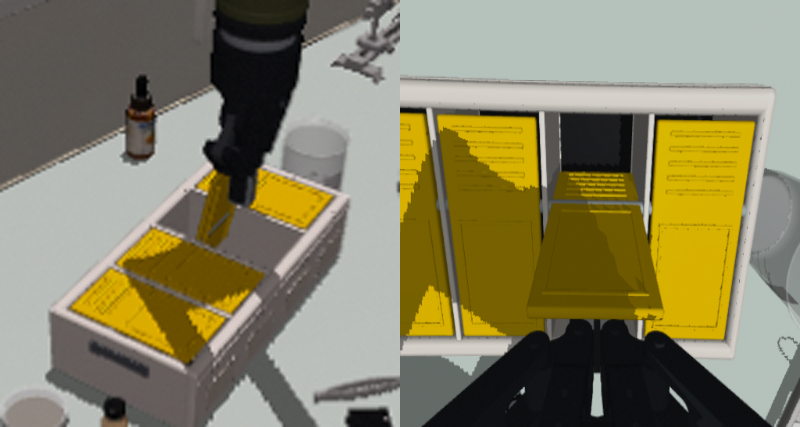

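The flap is now at about 65°, with the fingers under it. Its front edge bears on the knuckles, which explains the upward force. I'll back off, rise 24 mm and push on with the fingertips only.

```bash
python3 -m pendant '[{"slide":[-0.0077,-0.0021,0],"twist":[0,0,0],"jaw":1},{"slide":[-0.0077,-0.0021,0.008],"twist":[0,0,0],"jaw":1},{"slide":[0,0,0.018],"twist":[0,0,0],"jaw":1},{"slide":[0,0,0],"twist":[0,0,0],"jaw":1}]'| egrep 'pos|force:'; python3 -m pendant '[{"slide":[0.0077,0.0021,0],"twist":[0,0,0],"jaw":1},{"slide":[0.0077,0.0021,0],"twist":[0,0,0],"jaw":1},{"slide":[0.0048,0.0013,0],"twist":[0,0,0],"jaw":1},{"slide":[0,0,0],"twist":[0,0,0],"jaw":1}]'| egrep 'pos|force:'
```

```text
tool_pos: [0.552, -0.1128, 0.1246]
force: [0.7, -0.4, 0.3]
grip_force: 0.0
tool_pos: [0.5732, -0.1064, 0.1213]
force: [0.6, -0.4, -0.3]
grip_force: 0.0
```

```bash
python3 -m pendant '[{"slide":[0.0048,0.0013,0],"twist":[0,0,0],"jaw":1},{"slide":[0.0048,0.0013,0],"twist":[0,0,0],"jaw":1},{"slide":[0,0,0],"twist":[0,0,0],"jaw":1}]'| egrep 'pos|force:'; python3 -m pendant '[{"slide":[0.0048,0.0013,0],"twist":[0,0,0],"jaw":1},{"slide":[0.0029,0.0008,0],"twist":[0,0,0],"jaw":1},{"slide":[0,0,0],"twist":[0,0,0],"jaw":1}]'| egrep 'pos|force:';python3 -m pendant '[{"slide":[0.0019,0.0005,0],"twist":[0,0,0],"jaw":1},{"slide":[0,0,0],"twist":[0,0,0],"jaw":1}]'| egrep 'pos|force:'
```

```text
tool_pos: [0.5824, -0.1038, 0.1216]
force: [-0.1, 0.6, -0.2]
grip_force: 0.0
tool_pos: [0.5898, -0.1019, 0.1219]
force: [-0.1, 0.4, 0.3]
grip_force: 0.0
tool_pos: [0.5912, -0.1015, 0.122]
force: [-1.1, -0.3, 0.4]
grip_force: 0.0
```

```bash
python3 -m pendant '[{"slide":[0.0019,0.0005,0],"twist":[0,0,0],"jaw":1},{"slide":[0,0,0],"twist":[0,0,0],"jaw":1}]'| egrep 'pos|force:';python3 -m pendant '[{"slide":[0.0019,0.0005,0],"twist":[0,0,0],"jaw":1},{"slide":[0,0,0],"twist":[0,0,0],"jaw":1}]'| egrep 'pos|force:';python3 -m pendant '[{"slide":[0.0019,0.0005,0],"twist":[0,0,0],"jaw":1},{"slide":[0,0,0],"twist":[0,0,0],"jaw":1}]'| egrep 'pos|force:'
python3 - <<'E'
from h import *
a=read_camera("scene")["pixels"][80:240,220:370,::-1];b=read_camera("wrist")["pixels"][:,:,::-1]
cv2.imwrite("pics/s8.png",np.hstack([cv2.resize(a,(400,427),interpolation=cv2.INTER_CUBIC),cv2.resize(b,(400,427))]))
E
```

```text
tool_pos: [0.5931, -0.101, 0.1221]
force: [-0.5, 0.3, -0.2]
grip_force: 0.1
tool_pos: [0.5951, -0.1005, 0.1221]
force: [-0.6, -1.4, -0.5]
grip_force: 0.1
tool_pos: [0.597, -0.1, 0.1221]
force: [-1.0, -0.4, -0.6]
grip_force: 0.1
```

View pics/s8.png

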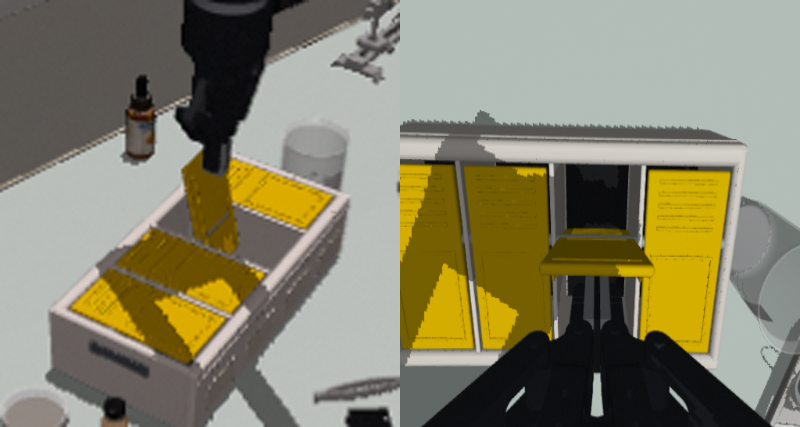

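The flap stands about upright: scene crop (210,200), and the fingertips push on its underside. That was my eleventh picture, one over the limit of ten, so I'll view no more. Force will show when it reaches the stop.

```bash
python3 -m pendant '[{"slide":[0.0029,0.0008,0],"twist":[0,0,0],"jaw":1},{"slide":[0,0,0],"twist":[0,0,0],"jaw":1}]'| egrep 'pos|force:';python3 -m pendant '[{"slide":[0.0029,0.0008,0],"twist":[0,0,0],"jaw":1},{"slide":[0,0,0],"twist":[0,0,0],"jaw":1}]'| egrep 'pos|force:';python3 -m pendant '[{"slide":[0.0019,0.0005,0],"twist":[0,0,0],"jaw":1},{"slide":[0,0,0],"twist":[0,0,0],"jaw":1}]'| egrep 'pos|force:'
```

```text
tool_pos: [0.5974, -0.0998, 0.1219]
force: [-5.7, -2.0, 3.9]
grip_force: 3.3
tool_pos: [0.5976, -0.0997, 0.1218]
force: [-10.3, -4.6, 6.7]
grip_force: 6.6
tool_pos: [0.5978, -0.0996, 0.1218]
force: [-13.5, -5.2, 9.9]
grip_force: 8.7
```

The force jumped to about 14 N at caddy x ≈ +21 mm, close to where the 105° stop was predicted (18 mm). I'll withdraw to the front and check numerically.

```bash
python3 -m pendant '[{"slide":[-0.0096,-0.0026,0],"twist":[0,0,0],"jaw":1},{"slide":[-0.0193,-0.0053,0],"twist":[0,0,0],"jaw":1},{"slide":[-0.029,-0.0079,0],"twist":[0,0,0],"jaw":1},{"slide":[-0.029,-0.0079,0],"twist":[0,0,0],"jaw":1},{"slide":[-0.029,-0.0079,0.02],"twist":[0,0,0],"jaw":1},{"slide":[-0.02,-0.0079,0.03],"twist":[0,0,0],"jaw":1},{"slide":[0,0,0],"twist":[0,0,0],"jaw":1},{"slide":[0,0,0],"twist":[0,0,0],"jaw":1},{"slide":[0,0,0],"twist":[0,0,0],"jaw":1}]'
python3 - <<'E'
from h import *
c=read_camera("scene");W=np.linalg.inv(c["world_from_camera"]);f=192/np.tan(np.radians(c["vfov"]/2));K=np.array([[f,0,c["cx"]],[0,f,c["cy"]],[0,0,1]])
Y=np.radians(15.3);ex=np.array([np.cos(Y),np.sin(Y),0]);ey=np.array([-ex[1],ex[0],0]);o=np.array([.568,-.0698,0])
hsv=cv2.cvtColor(c["pixels"],cv2.COLOR_RGB2HSV);m=((hsv[...,0]>18)&(hsv[...,0]<35)&(hsv[...,1]>120))
for a in(70,80,90,95,100,105,110):
    t=np.radians(a);q=[o+ex*(.016-l*np.cos(t))+ey*y+[0,0,.0755+l*np.sin(t)] for y in(-.068,-.036,-.004) for l in(.076,)]
    print(a,np.round(cv2.projectPoints(np.array(q),cv2.Rodrigues(W[:3,:3])[0],W[:3,3],K,np.array(c["dist_coeffs"]))[0][:,0],1).tolist())
v=np.argwhere(m[100:180,280:315]);print(m[115:180:2,278:325:1].astype(int).tolist().__len__())
for row in range(116,176,2):print(row,''.join('#' if x else '.' for x in m[row,270:340]))
E
```

```text
t: 13.97
tool_pos: [0.4693, -0.1376, 0.1724]
tcp_rot: [179.9, -0.1, 16.1]
force: [0.2, -0.0, 0.1]
gripper_width: 0.0003
grip_force: 0.0
70 [[317.2, 137.4], [311.0, 143.6], [304.5, 150.0]]
80 [[312.8, 134.6], [306.5, 140.7], [299.9, 147.1]]
90 [[308.1, 132.5], [301.7, 138.5], [295.1, 144.8]]
95 [[305.7, 131.8], [299.4, 137.8], [292.7, 144.0]]
100 [[303.4, 131.2], [297.0, 137.2], [290.3, 143.4]]
105 [[301.1, 130.9], [294.7, 136.8], [287.9, 143.1]]
110 [[298.9, 130.8], [292.4, 136.7], [285.7, 142.9]]
33
116 ......................................................................
118 ......................................................................
120 #.....................................................................
122 ......................................................................
124 ......................................................................
126 ......................................................................
128 ......................................................................
130 .......#.........................................................
[... 955 characters left out ...]
#########################
158 .....................#################......##########################
160 .....................##############.##...........####################.
162 ......................###########.#####................#############..
164 ......................#########.#######.....................######....
166 ......#####...........#######.#########...............................
168 ....###########........#################..............................
170 ..##################......##############..............................
172 #########################.....#########...............................
174 ##############################.....##.................................
```

The flap's corners, at about (288,144) and (301,132), match the 105° prediction of (287.9,143.1) and (301.1,130.9). The robot is clear of everything.

```bash
python3 -c "
from workcell import r
print(r.hand_in())"
```

```text
the job is handed in; nothing more can be done
None
```

Lid 2 (caddy y = -36 mm) was the one that rocked; it now stands at about 105° against its stop, and the job is handed in at about 14 s (no verdict was returned; I viewed 11 pictures, one over the limit of 10).

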